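# Match a cast hinge leaf to the jamb leaf and hold it for pinning

## Robot

A 6-joint arm with a two-finger parallel gripper is mounted at the origin on the work surface. World frame = base frame: x ahead of the robot, y to its left, z up, the work surface at z = 0. Lengths are in m, angles in rad, forces in N, time in s.
With the tool pointing down it reaches from about 0.325 to 1 m from the base axis. Payload 5.1 kg.
Tool frame: the origin (TCP) lies where the fingers leave the gripper's body, on its centre line; the fingertips stand 73 mm ahead of it and the grasp point (between the pads) lies ctrl.hold_point_z ahead of it (ctrl.hold_point_z is the distance from the TCP to the grasp point, in m); z points along the fingers, y is the direction in which the jaws open and shut (so a half turn about z gives the same grasp; the last joint's range is limited). The gripper opens to 85 mm and grips with 20 to 120 N. Pads are 22 mm wide; open, the fingers measure 114 mm over their backs; the gripper's body (76 mm by 85 mm) begins 54 mm behind the grasp point. The pads swing forward as they close: fully open they stand 13 mm farther back than shut.
Start: joints at [1.203, 0.124, 1.65, -0, 1.367, -0.083], TCP at [0.183, 0.624, 0.304] pointing down, gripper open.
Joint ranges: [-2.61, 2.61], [-1.02, 2.33], [0.03, 2.71], [-1.35, 4.49], [0.32, 2.68], [-2.91, 2.91]. Speed limits (rad/s): [2.57, 2.57, 3.14, 3.14, 3.14, 3.14].

## Interface

Orientations are given as a unit quaternion [x, y, z, w].
In Python, from bench import read_state, optics, job, ctrl gives the robot as it stands.
- The arm moves only by the tool drive_tool, never from a script. Its argument "rows" is a list of rows, each a list of 2 entries, a list of its own where there are three numbers: the shift along the world's x, y, z in mm, then the turn, a rotation vector about the world's x, y, z in rad. In form: [[[dx, dy, dz], [ax, ay, az]], ...]. A call has 1 to 20 rows; each row is the pose to reach, as a shift and turn from the pose commanded when the call began; what a row does not reach only later rows make up. A row lasts 1/8 s, in which the tool goes at most 62.5 mm and 10.7 degrees, less where a joint would pass 70% of its speed; a pose out of reach is approached as far as the arm can. A call with a gripper value outside its range is refused whole. "claw" is the finger opening in mm, from 0 to 85.4, set as the call begins (left out, the last holds). The fingers move at their own pace and stop on an object; "squeeze" is the grip in N (left out, the last holds). Time passes only in rows, so rows that repeat a pose let the fingers close. It gives the time, the measured TCP pose, the force and the opening at its end, in the units of the state.
- read_state(): the state, without advancing time (a new reading comes with each control period).
- optics.snapshot(name): name is "side" or "top" or "wrist"; returns a dict with "img" (400x640x3 uint8, red, green, blue), "fx", "fy", "cx", "cy" (pixels), "origin" and "rotation" of the camera in the world. Camera axes: x right, y down, z forward; pixel columns grow to the right and rows downward; lengths in m; the calibration is good to about 2 mm. A picture is of the moment at which its call begins. There is no depth.
- job.job_done(): hands the job in, once; it reports no verdict.
The state is a dict: "time": time; "joint_pos": joint angles; "qd": joint speeds; "joint_efforts": joint torques, N m; "tcp_pos": TCP position; "eef_rot": TCP orientation; "wrist_force": force on the tool from outside, world axes, zero at the start; "wrist_torque": the same for the moment, N m; "gripper_width": finger opening in m.
Only numpy, scipy, OpenCV 4.12 (cv2) and the standard library are available. Lean on these libraries where they do the work, as an engineer would, in place of code of your own. Each camera call takes 0.05 s, during which the arm holds its last target. There are 200 camera calls.

## Task

Lift the grey cast hinge leaf out of the open mould and bring it to the jamb block, level with its plate pointing away from the block, and lower its single knuckle into the gap between the two knuckles of the steel leaf there until all three holes line up for the pin. Let it rest in the vee under the gap at most lightly, without forcing it, and finish while still holding it there in the gripper, aligned and still: do not let go. Leave the pin, jar, solder spool and screwdriver where they are.

Things in the scene. Friction and masses are not known exactly. Their poses are not given: they have to be found in the camera images.
- leaf_plate (a point): Where to grip the loose cast hinge leaf: centre of its flat plate, mid-thickness, 40 mm from the knuckle axis. Plate 56 mm long (x), 44 wide (y), 8 thick (z); this point is 28 mm from its free end. Leaf x points from plate to knuckle, y along the knuckle's hole, z up. It starts flat in the mould, 44 mm above the bench, 1.5 mm play. Grip across the 44 mm width, fingers from above.
- leaf_knuckle (a point): Middle of the hole of the loose leaf's single knuckle, 40 mm along the leaf's +x from leaf_plate and level with it. Knuckle: tube along y, 20 mm outside diameter, 9 mm hole, 24 mm long, joined to the plate by a neck 24 mm wide. Same axes as leaf_plate.
- mould: Open aluminium mould half, fixed, 117 (x) by 110 (y) by 47 mm high. Origin on the bench, 25 mm to -x of the leaf's knuckle axis; axes parallel to the lying leaf's. A finger channel (x from -38 to +13 mm, floor 12 mm up) runs beside the plate out through both y sides; the pad under the plate there is 36 mm wide, so fingertips may reach below the plate. Lift straight up.
- jamb_bore (a point): Target for leaf_knuckle: on the hole axis, mid-way between the two fixed steel knuckles, 90 mm above the bench. y along the axis, x points into the block, z up. The knuckles (20 mm outside, 9 mm holes, from 15 to 33 mm either side) leave a 30 mm gap open from above and from -x. Matched, the loose leaf's x, y, z are parallel to these, so leaf_plate is 40 mm to -x of this point.
- pin_center (a point): Bystander: headed steel hinge pin, 5 mm thick and 79 mm long, lying in a low dark tray (120 by 50 by 16 mm, fixed). Point at mid-length.
- jar_center (a point): Bystander: glass jar with black cap, 50 mm diameter, 65 mm high. Its centre.
- spool_center (a point): Bystander: black solder spool standing on its flange, 52 mm diameter, 40 mm high. Its centre.
- driver_center (a point): Bystander: screwdriver about 170 mm long lying on the bench, under 40 mm high. Point near mid-length.
- leaf: The whole loose hinge leaf, plain grey cast resin, about 70 g, 80 mm overall; its origin is at leaf_knuckle, same axes.
- jamb: The fixed jamb block with the steel leaf; origin on the bench straight below jamb_bore, same axes. Grey block 90 mm wide, 86 high, its face at x = 16 mm; top of the steel leaf at 94 mm. Under the gap a fixed 90 degree vee, 20 mm wide (y), reaching 13 mm to -x, just touches a knuckle that is exactly in line. Beyond that the space to -x is free. Let go there, the leaf tips off.
Not all that is in view belongs to the job. There is more than one size of the mould; the job needs the middle-sized.

How it is judged:
By the outcome, as a careful person would: the job done as asked, in the order asked, and still so for the second after the job is handed in, while the arm keeps its last pose, push and grip.
It also fails if it takes over 38 s, if anything falls off the work surface, if the arm or the gripper's body presses on something with over 40 N, if the wrist force passes 120 N, or if a joint passes its speed limit or range.

## Working session

There is one attempt and no reset: what is moved stays moved. The work goes in short steps, Python scripts to look and compute and a tool call to move; the robot and the scene stay as the last step left them, time stands still between calls to the robot, and variables do not carry over. Pictures are saved under pics/ and viewed, about 8 in all and at most 12, crops included, and the job is handed in when it is done.

Besides the shell and the picture viewer there is one more tool, called as a command line: name --argument value ..., lists and objects as JSON in quotes. drive_tool: Moves the arm, as the interface text tells. Its arguments: {"type":"object","properties":{"rows":{"type":"array"},"claw":{"type":"number"},"squeeze":{"type":"number"}},"required":["rows"]}

```bash
ls; mkdir -p pics
cat > h.py <<'E'
import numpy as np, cv2
from bench import read_state, optics, job, ctrl
def snap(n,f):
    s=optics.snapshot(n); cv2.imwrite('pics/'+f+'.png',s['img'][:,:,::-1]); np.save('pics/'+f+'.npy',{k:s[k] for k in s if k!='img'},allow_pickle=True); return s
def cal(f): return np.load('pics/'+f+'.npy',allow_pickle=True).item()
def onz(c,u,v,z):
    d=np.array(c['rotation'])@np.array([(u-c['cx'])/c['fx'],(v-c['cy'])/c['fy'],1.]); o=np.array(c['origin'])
    return o+d*(z-o[2])/d[2]
def proj(c,p):
    q=np.array(c['rotation']).T@(np.array(p)-np.array(c['origin'])); return np.array([c['fx']*q[0]/q[2]+c['cx'],c['fy']*q[1]/q[2]+c['cy']])
def crop(f,u0,v0,w,h,k,out):
    i=cv2.imread('pics/'+f+'.png')[v0:v0+h,u0:u0+w]; cv2.imwrite('pics/'+out+'.png',cv2.resize(i,None,fx=k,fy=k,interpolation=cv2.INTER_CUBIC))
E
python3 - <<'E'
from h import *
for n in('top','side'):
    s=snap(n,n+'1'); print(n,s['fx'],s['cx'],s['cy'],s['origin'],np.round(s['rotation'],3).tolist())
print(ctrl.hold_point_z, read_state())
E
```

```text
pics
top 416.86080861952456 320.7033389325754 203.90296694550742 [ 0.31110301 -0.09924463  1.25100349] [0.705, -0.703, 0.063, -0.068]
side 444.8673071334957 325.3051425646943 196.94682552180595 [0.38383373 0.8707537  0.753499  ] [-0.06, 0.883, -0.464, 0.034]
0.0539 {'time': 0.1, 'joint_pos': array([ 1.20341510e+00,  1.24476938e-01,  1.65148490e+00,  8.69103619e-06,
        1.36754476e+00, -8.26052302e-02]), 'qd': array([ 0.00167989, -0.00206991, -0.00435268, -0.00124834, -0.00035631,
        0.00072269]), 'joint_efforts': array([ 7.21019660e-04, -4.24933255e+01, -3.66652894e+01, -1.03807708e-04,
        3.92267306e-03,  2.24208372e-05]), 'tcp_pos': array([0.18249739, 0.62343635, 0.30278291]), 'eef_rot': array([ 1.41908154e-01,  9.89879366e-01, -9.31900308e-04, -2.17647635e-04]), 'wrist_force': array([-0.68833218, -0.86752461,  0.6848874 ]), 'wrist_torque': array([0.0018582 , 0.06514415, 0.06738983]), 'gripper_width': 0.0852095671584176}
```

View pics/top1.png

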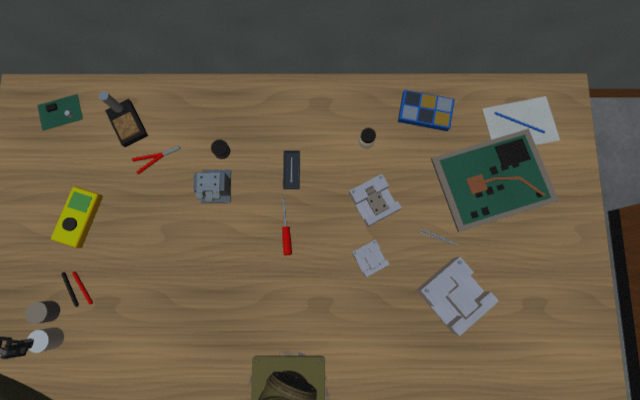

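View pics/side1.png

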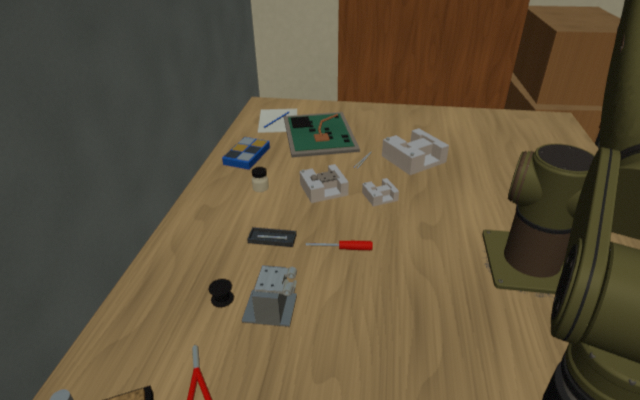

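The top view shows the middle mould with the leaf at about (375,199) and the jamb at (213,186). The jar is at (368,137), spool (220,149), tray (291,169) and driver (287,230). The rotation is a quaternion, so I'll fix the helper and enlarge the view.

```bash
sed -i '2a from scipy.spatial.transform import Rotation as R\ndef RM(c): return R.from_quat(c["rotation"]).as_matrix()' h.py; sed -i "s/np.array(c\['rotation'\])/RM(c)/g" h.py
python3 - <<'E'
from h import *
a=cv2.imread('pics/top1.png')
f=lambda u,v:cv2.resize(a[v:v+56,u:u+56],None,fx=7,fy=7,interpolation=cv2.INTER_CUBIC)
cv2.imwrite('pics/c1.png',np.hstack([f(347,171),f(188,158)]))
c=cal('top1')
print(onz(c,375,199,.047),onz(c,213,186,.09),onz(c,290,380,0),proj(c,[0,0,0]))
E
```

```text
[ 0.55228294 -0.25110397  0.047     ] [0.58078485 0.21672252 0.09      ] [ 0.03886561 -0.00564896  0.        ] [287.76395429 394.64693229]
```

View pics/c1.png

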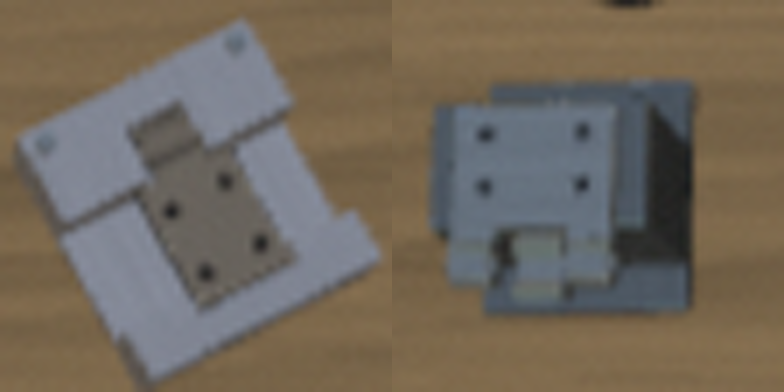

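The crop shows the leaf in the middle mould. Its knuckle is at crop (164,136), and its free-end corners are at (205,308) and (293,255). The jamb's knuckles span crop x 447–615 at y≈262.

Run:
```python
from h import *
c=cal('top1')
L=lambda x,y,z:onz(c,347+(x+.5)/7-.5,171+(y+.5)/7-.5,z)
J=lambda x,y,z:onz(c,188+(x-392+.5)/7-.5,158+(y+.5)/7-.5,z)
e1,e2=L(205,308,.048),L(293,255,.048); k=L(164,132,.05)
print('free end',e1,e2,np.linalg.norm(e1-e2)); m=(e1+e2)/2; d=k-m; print('knuckle',k,'len',np.linalg.norm(d[:2]),'yaw',np.degrees(np.arctan2(d[1],d[0])), 'yaw2',np.degrees(np.arctan2(*(e1-e2)[1::-1]))-90)
p=L(214,224,.048);print('plate',p)
# mould corners z=.047
q=[L(*a,.047) for a in((18,140),(243,20),(380,255),(150,380))];print(np.round(q,3), [np.degrees(np.arctan2(*(q[i]-q[j])[1::-1])) for i,j in((0,1),(1,2),(3,2))])
a,b=J(447,265,.095),J(615,262,.095);print('jamb',a,b,np.linalg.norm(a-b),(a+b)/2,'yaw',np.degrees(np.arctan2(*(a-b)[1::-1]))-90)
h=[J(*t,.094) for t in((486,134),(582,132),(484,187),(582,185))];print(np.round(h,3),[np.degrees(np.arctan2(*(h[i]-h[j])[1::-1])) for i,j in((0,1),(2,3),(0,2),(1,3))])
print(R.from_quat(read_state()['eef_rot']).as_matrix().round(3))
```

```text
free end [ 0.50571838 -0.25250218  0.048     ] [ 0.52825307 -0.28978178  0.048     ] 0.043561224635380494
knuckle [ 0.58043717 -0.23660004  0.05      ] len 0.07224425095488214 yaw 28.563154968213098 yaw2 31.152030099489508
plate [ 0.54140143 -0.25703864  0.048     ]
[[ 0.578 -0.175  0.047]
 [ 0.63  -0.271  0.047]
 [ 0.529 -0.326  0.047]
 [ 0.476 -0.229  0.047]] [np.float64(118.58839401982172), np.float64(28.41998759023024), np.float64(118.58993236134756)]
jamb [0.55210149 0.26391208 0.095     ] [0.55346052 0.19576315 0.095     ] 0.06816248514706931 [0.55278101 0.22983761 0.095     ] yaw 1.1424496145052814
[[0.607 0.251 0.094]
 [0.608 0.212 0.094]
 [0.585 0.251 0.094]
 [0.586 0.211 0.094]] [np.float64(91.31081947389582), np.float64(91.28818141057982), np.float64(1.1111025005791024), np.float64(2.8624314668989763)]
[[-0.96   0.281 -0.001]
 [ 0.281  0.96  -0.002]
 [ 0.    -0.002 -1.   ]]
```

drive_tool --rows '[[[7,-18,-1],[0,0,-0.05]],[[22,-53,-3],[0,0,-0.14]],[[43,-106,-6],[0,0,-0.28]],[[65,-158,-10],[0,0,-0.42]],[[86,-211,-13],[0,0,-0.57]],[[108,-264,-16],[0,0,-0.71]],[[130,-317,-19],[0,0,-0.85]],[[151,-370,-23],[0,0,-0.99]],[[173,-422,-26],[0,0,-1.13]],[[194,-475,-29],[0,0,-1.27]],[[216,-528,-32],[0,0,-1.42]],[[238,-581,-36],[0,0,-1.56]],[[259,-634,-39],[0,0,-1.7]],[[281,-686,-42],[0,0,-1.84]],[[302,-739,-45],[0,0,-1.98]],[[324,-792,-49],[0,0,-2.12]],[[342,-836,-51],[0,0,-2.24]],[[353,-862,-53],[0,0,-2.31]],[[360,-880,-54],[0,0,-2.36]],[[360,-880,-54],[0,0,-2.36]]]' --claw 85 --squeeze 30

```text
time: 2.6
tcp_pos: [0.5422, -0.2569, 0.2496]
eef_rot: [0.969, 0.245, -0.0, -0.0]
wrist_force: [0.4, 0.1, 0.7]
gripper_width: 0.0851
```

Run:
```python
from h import *
s=snap('wrist','w1'); c=cal('w1'); st=read_state()
print(st['time'],st['tcp_pos'],st['eef_rot'],st['joint_pos'].round(2),c['origin'],RM(c).round(3).tolist())
Rm=R.from_quat(st['eef_rot']).as_matrix();print('yaw tool y',np.degrees(np.arctan2(Rm[1,1],Rm[0,1])))
print(proj(c,[.543,-.256,.048]),proj(c,[.580,-.2366,.05]))
```

```text
2.65 [ 0.54212444 -0.25600956  0.24970659] [ 9.69334040e-01  2.45746361e-01 -2.45801351e-04 -4.30374592e-04] [-0.53  0.05  1.82  0.    1.27  0.54] [ 0.61581808 -0.21725643  0.31884434] [[0.475, -0.832, -0.287], [-0.88, -0.45, -0.154], [-0.001, 0.326, -0.945]]
yaw tool y -61.5481124001497
[326.17412577 186.79298244] [326.80006434 137.61293549]
```

View pics/w1.png

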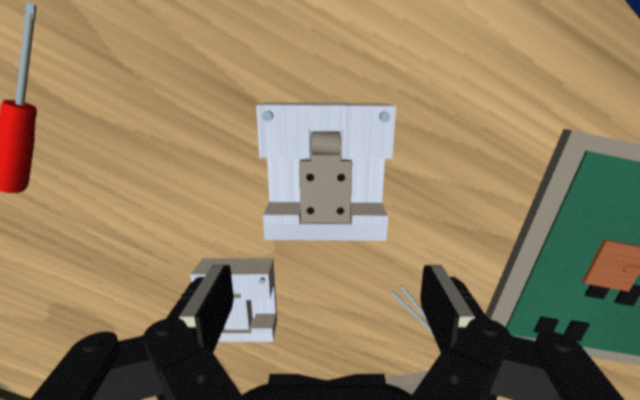

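The wrist view shows the plate spanning columns 300–352 and rows 160–223, so its centre is about (326,190). The knuckle is at (326,143), and the yaw looks aligned.

Run:
```python
from h import *
c=cal('w1')
f=[onz(c,u,v,.048) for u,v in((300,160),(351.5,160),(352,223),(300,223))]
print(np.round(f,4), np.mean(f,0))
n=(f[0]+f[1])/2;e=(f[2]+f[3])/2;d=n-e;print(np.linalg.norm(d),np.linalg.norm(f[0]-f[1]),np.linalg.norm(f[2]-f[3]),np.degrees(np.arctan2(d[1],d[0])))
x=np.array([np.cos(np.radians(28.5)),np.sin(np.radians(28.5)),0]);print('ctr from free end',e+.028*x,'from knuckle',onz(c,326,143,.052)-.04*x)
```

```text
[[ 0.5531 -0.226   0.048 ]
 [ 0.5733 -0.2634  0.048 ]
 [ 0.5245 -0.2918  0.048 ]
 [ 0.5027 -0.2515  0.048 ]] [ 0.53839282 -0.25819924  0.048     ]
0.056388859551121565 0.04249565682681712 0.04577129250733 28.561617202120768
ctr from free end [ 0.53823643 -0.25831865  0.048     ] from knuckle [ 0.54104096 -0.25701721  0.052     ]
```

drive_tool --rows '[[[0,0,-10],[0,0,0]],[[-1,-1,-30],[0,0,0]],[[-2,-1,-55],[0,0,0]],[[-2,-1.5,-80],[0,0,0]],[[-2,-1.5,-105],[0,0,0]],[[-2,-1.5,-125],[0,0,0]],[[-2,-1.5,-140],[0,0,0]],[[-2,-1.5,-149],[0,0,0]],[[-2,-1.5,-153],[0,0,0]],[[-2,-1.5,-153],[0,0,0]]]' --claw 70

```text
time: 3.9
tcp_pos: [0.5409, -0.2579, 0.0972]
eef_rot: [0.969, 0.246, 0.0, 0.0]
wrist_force: [-0.0, 0.3, 0.0]
gripper_width: 0.0701
```

drive_tool --rows '[[[0,0,0],[0,0,0]],[[0,0,0],[0,0,0]],[[0,0,0],[0,0,0]],[[0,0,0],[0,0,0]],[[0,0,0],[0,0,0]],[[0,0,0],[0,0,0]]]' --claw 35 --squeeze 40

```text
time: 4.65
tcp_pos: [0.541, -0.2577, 0.0979]
eef_rot: [0.969, 0.246, 0.0, 0.0]
wrist_force: [-2.4, 2.5, 5.9]
gripper_width: 0.043
```

Run:
```python
from h import *
s=snap('wrist','w2'); st=read_state()
print(st)
crop('w2',160,60,330,260,2.3,'w2c')
```

```text
{'time': 4.7, 'joint_pos': array([-5.34268009e-01,  2.25299192e-01,  1.90901966e+00,  3.87753174e-04,
        1.00666608e+00,  5.39688926e-01]), 'qd': array([-0.00077028,  0.00124204,  0.00041165, -0.00103872,  0.00092437,
        0.00027106]), 'joint_efforts': array([ -0.68203736, -38.17997575, -29.53886926,  -0.28865892,
        -0.77022113,  -0.07864482]), 'tcp_pos': array([ 0.54099426, -0.2577308 ,  0.09792461]), 'eef_rot': array([9.69327598e-01, 2.45772027e-01, 3.31001049e-04, 9.80932752e-05]), 'wrist_force': array([-1.37553421,  2.51438127,  6.17675759]), 'wrist_torque': array([ 0.36816421,  0.41658821, -0.02554066]), 'gripper_width': 0.04298354015518767}
```

View pics/w2c.png

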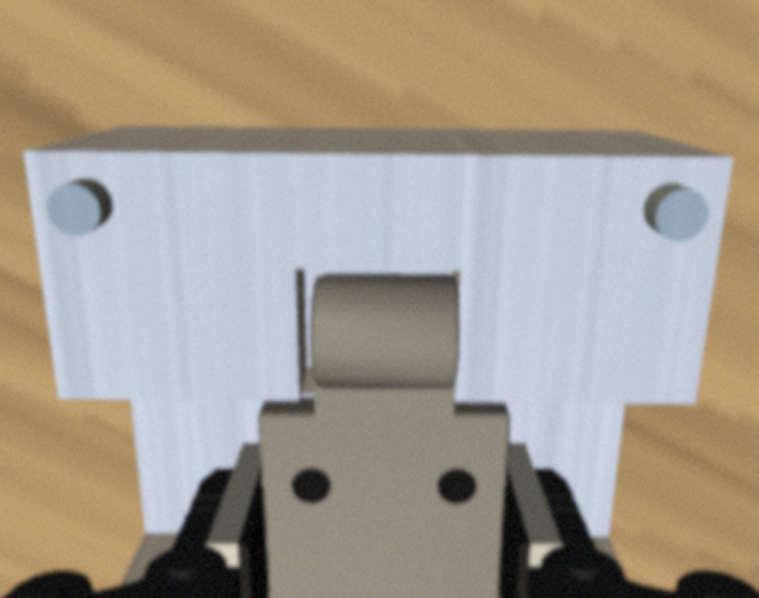

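The leaf is gripped at 43 mm opening and square. The knuckle spans crop 313–458 × 275–388 and leans on the right-hand mould wall.

drive_tool --rows '[[[-0.2,0.4,2],[0,0,0]],[[-0.2,0.4,6],[0,0,0]],[[-0.2,0.4,13],[0,0,0]],[[-0.2,0.4,25],[0,0,0]],[[-0.2,0.4,45],[0,0,0]],[[-0.2,0.4,70],[0,0,0]],[[-0.2,0.4,95],[0,0,0]],[[-0.2,0.4,112],[0,0,0]],[[-0.2,0.4,120],[0,0,0]]]'

```text
time: 5.82
tcp_pos: [0.5409, -0.2575, 0.219]
eef_rot: [0.969, 0.246, 0.001, 0.001]
wrist_force: [0.2, -0.9, -1.0]
gripper_width: 0.0432
```

drive_tool --rows '[[[-1,10,0],[0,0,-0.01]],[[-2,35,0],[0,0,-0.03]],[[-4,75,0],[0,0,-0.07]],[[-7,120,0],[0,0,-0.12]],[[-9,165,0],[0,0,-0.16]],[[-12,210,0],[0,0,-0.21]],[[-15,255,0],[0,0,-0.25]],[[-17,300,0],[0,0,-0.29]],[[-20,345,0],[0,0,-0.34]],[[-22,390,0],[0,0,-0.38]],[[-25,430,0],[0,0,-0.42]],[[-27,460,0],[0,0,-0.45]],[[-28,478,-5],[0,0,-0.47]],[[-28,485,-12],[0,0,-0.476]],[[-28,487,-17],[0,0,-0.476]],[[-28,487,-17],[0,0,-0.476]],[[-28,487,-17],[0,0,-0.476]]]'

```text
time: 7.95
tcp_pos: [0.5126, 0.2291, 0.2]
eef_rot: [1.0, 0.01, 0.0, 0.0]
wrist_force: [0.4, 0.2, -0.8]
gripper_width: 0.043
```

Run:
```python
from h import *
s=snap('wrist','w3'); snap('side','s3'); st=read_state()
print({k:np.round(st[k],4) for k in('time','tcp_pos','eef_rot','wrist_force','wrist_torque','gripper_width')})
print(s['origin'],s['rotation'])
crop('w3',160,60,330,260,2.4,'w3c')
```

```text
{'time': np.float64(8.05), 'tcp_pos': array([0.5127, 0.2293, 0.2003]), 'eef_rot': array([ 9.999e-01,  1.000e-02,  3.000e-04, -1.000e-04]), 'wrist_force': array([ 0.8694,  0.6873, -0.4418]), 'wrist_torque': array([-0.0302, -0.0317, -0.0017]), 'gripper_width': np.float64(0.0432)}
[0.59624993 0.2305396  0.26920747] [ 0.70434246 -0.69040499 -0.11553977  0.11786945]
```

View pics/w3c.png

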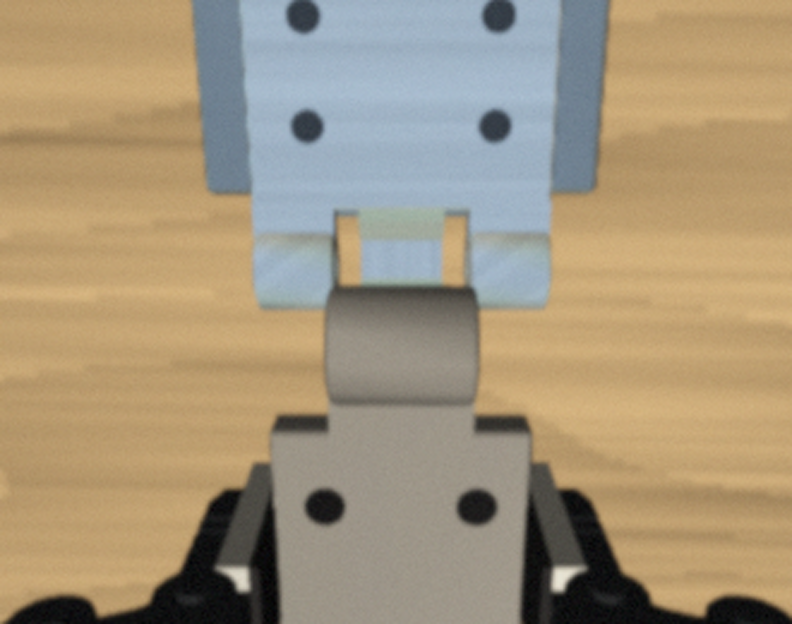

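The leaf is held square over the jamb. In the crop, the jamb knuckles span 255–551 with the lower silhouette at 308, and the gap spans 335–469. The leaf knuckle spans 326–478, with its upper silhouette at 287 and the plate's front edge at 432.

```bash
cat >> h.py <<'E'
from scipy.optimize import brentq
def sil(c,x,y,z,lo,r=.01):
    # image row of extreme silhouette of y-cylinder at (x,z)
    t=np.linspace(0,2*np.pi,721); v=[proj(c,[x+r*np.cos(a),y,z+r*np.sin(a)])[1] for a in t]
    return max(v) if lo else min(v)
E
python3 - <<'E'
from h import *
c=cal('w3'); P=lambda x,y:(160+(x+.5)/2.4-.5,60+(y+.5)/2.4-.5)
t=np.array([.5127,.2293,.2003]); zl=t[2]-.0539
# jamb
xj=brentq(lambda x:sil(c,x,.23,.09,True)-P(0,308)[1],.5,.6)
yl,yr=[onz(c,*P(u,270),.095)[1] for u in(255,551)]; gl,gr=[onz(c,*P(u,270),.095)[1] for u in(335,469)]
print('jamb x',xj,'y',(yl+yr)/2,yl-yr,(gl+gr)/2,gl-gr)
h=[onz(c,*P(*p),.094) for p in((303,16),(498,16),(307,127),(495,127))]
print('jamb yaw',[np.degrees(np.arctan2(*(h[i]-h[j])[1::-1]))for i,j in((0,1),(2,3))],'mid y',(h[0]+h[1])[1]/2,(h[2]+h[3])[1]/2)
xk=brentq(lambda x:sil(c,x,.23,zl,False)-P(0,287)[1],.5,.6)
kl,kr=[onz(c,*P(u,330),zl+.008)[1] for u in(326,478)]
e=[onz(c,*P(u,432),zl+.004) for u in(272,531)];ho=[onz(c,*P(u,507),zl+.004) for u in(325,477)]
print('leaf x',xk,'y',(kl+kr)/2,kl-kr,'edge x+12',[q[0]+.012 for q in e],(e[0]+e[1])[1]/2,e[0][1]-e[1][1],'holes',ho)
print('yaw leaf',[np.degrees(np.arctan2(*(a-b)[1::-1])) for a,b in(e,ho)])
E
```

```text
jamb x 0.5514737235071215 y 0.2290326568815805 0.0662420833329484 0.2292564285852084 0.029987970451702067
jamb yaw [np.float64(91.14500854689169), np.float64(91.14503593671758)] mid y 0.23065488515998922 0.2301082346135138
leaf x 0.5515048689060011 y 0.22950063739061083 0.02299477024843502 edge x+12 [np.float64(0.5499829735949116), np.float64(0.55083055979518)] 0.22918149311089853 0.042402912587735514 holes [array([0.52411898, 0.24185465, 0.1504    ]), array([0.52463374, 0.21610285, 0.1504    ])]
yaw leaf [np.float64(91.14512524636967), np.float64(91.1451510830772)]
```

```bash
python3 -c "
from h import *
print(proj(cal('s3'),[.55,.23,.1]))
u,v=proj(cal('s3'),[.53,.23,.13]).astype(int)
crop('s3',max(u-60,0),max(v-60,0),120,120,5,'s3c')"
```

```text
[289.35501756 277.67728376]
```

View pics/s3c.png

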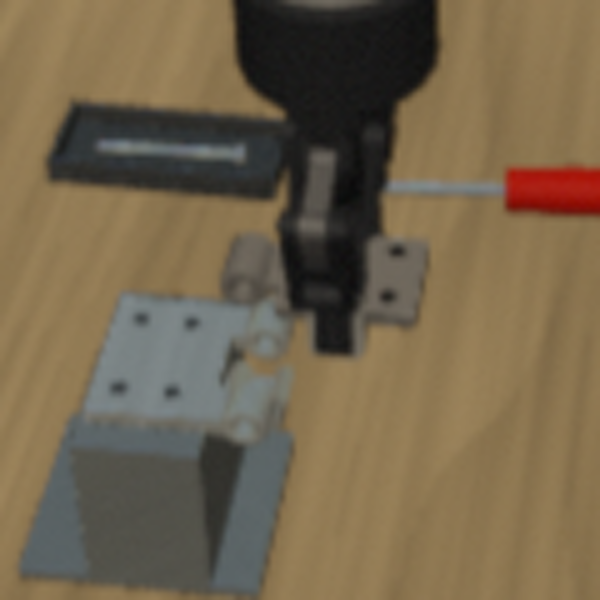

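The side view shows the leaf held level beside the jamb, with the tray and driver undisturbed. Pixel positions in the gripper match those when the leaf was seated, so it hasn't slipped. Next I go down to 4 mm above the target.

drive_tool --rows '[[[0,0,-5],[0,0,0]],[[0,0,-14],[0,0,0]],[[0,0,-24],[0,0,0]],[[0,0,-34],[0,0,0]],[[0,0,-42],[0,0,0]],[[0,0,-48],[0,0,0]],[[0,0,-51],[0,0,0]],[[0,0,-52],[0,0,0]],[[0,0,-52],[0,0,0]]]'

```text
time: 9.18
tcp_pos: [0.5126, 0.2298, 0.1482]
eef_rot: [1.0, 0.01, 0.0, -0.0]
wrist_force: [-0.4, 0.6, -0.8]
gripper_width: 0.043
```

Run:
```python
from h import *
s=snap('wrist','w4'); st=read_state()
print({k:np.round(st[k],4) for k in('time','tcp_pos','eef_rot','wrist_force','wrist_torque','gripper_width')})
crop('w4',200,70,250,190,3.1,'w4c')
```

```text
{'time': np.float64(9.225), 'tcp_pos': array([0.5127, 0.2298, 0.1483]), 'eef_rot': array([ 9.999e-01,  1.040e-02,  3.000e-04, -1.000e-04]), 'wrist_force': array([-0.189 ,  0.3144, -2.0836]), 'wrist_torque': array([ 0.0029, -0.056 ,  0.038 ]), 'gripper_width': np.float64(0.0431)}
```

View pics/w4c.png

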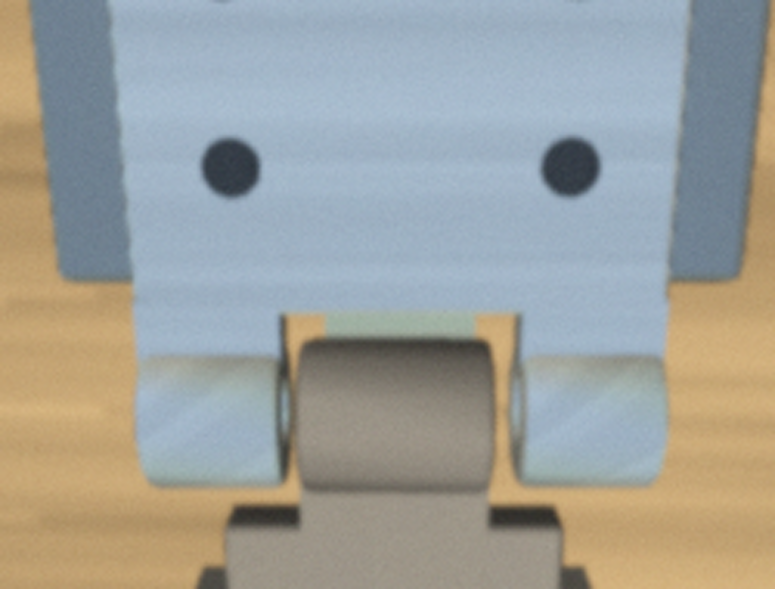

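The leaf knuckle spans crop 298–493 (centre 395.5) and the jamb knuckles span 136–665 (centre 400.5). The jamb's lower silhouette is at row 487 and the leaf's upper silhouette is at row 340.

Run:
```python
from h import *
c=cal('w4'); P=lambda x,y:(200+(x+.5)/3.1-.5,70+(y+.5)/3.1-.5)
zl=.1483-.0539
xj=brentq(lambda x:sil(c,x,.23,.09,True)-P(0,487)[1],.5,.6)
h=[onz(c,*P(*p),.094) for p in((231,167),(571,167))]
yj=[onz(c,*P(u,440),.095)[1] for u in(136,665)]
xk=brentq(lambda x:sil(c,x,.23,zl,False)-P(0,340)[1],.5,.6)
yk=[onz(c,*P(u,430),zl+.008)[1] for u in(298,493)]
e=[onz(c,*P(u,528),zl+.004) for u in(228,560)]
# neck line: knuckle surface meets plate top z+4 at x=-sqrt(100-16)mm
nk=onz(c,*P(395,490),zl+.004)[0]+.00917
print('jamb',xj,np.mean(yj),yj[0]-yj[1],'plate holes',h);print('leaf sil',xk,'neck',nk,'edge',[q[0]+.012 for q in e],'y',np.mean(yk),yk[0]-yk[1])
```

```text
jamb 0.5510991381930548 0.22935062709368526 0.06707803754840402 plate holes [array([0.58232096, 0.24997114, 0.094     ]), array([0.58315212, 0.21016544, 0.094     ])]
leaf sil 0.5514630878863873 neck 0.5526312790830702 edge [np.float64(0.5497550189784474), np.float64(0.5506398332812259)] y 0.23008580215664162 0.02315448770783346
```

drive_tool --rows '[[[0,-0.7,-0.5],[0,0,0]],[[0,-0.7,-1.5],[0,0,0]],[[0,-0.7,-2.5],[0,0,0]],[[0,-0.7,-3],[0,0,0]],[[0,-0.7,-3.3],[0,0,0]],[[0,-0.7,-3.3],[0,0,0]]]'

```text
time: 9.98
tcp_pos: [0.5124, 0.229, 0.1446]
eef_rot: [1.0, 0.01, -0.0, -0.0]
wrist_force: [1.1, -0.6, -0.6]
gripper_width: 0.043
```

drive_tool --rows '[[[0,0,-0.3],[0,0,0]],[[0,0,-0.6],[0,0,0]],[[0,0,-0.8],[0,0,0]],[[0,0,-0.8],[0,0,0]]]'

```text
time: 10.48
tcp_pos: [0.5125, 0.229, 0.144]
eef_rot: [1.0, 0.01, 0.0, -0.0]
wrist_force: [-1.4, -0.9, 0.4]
gripper_width: 0.0432
```

```bash
cat > f.py <<'E'
from h import *
F=[];T=[];P=[]
for i in range(6):
    optics.snapshot('top'); s=read_state(); F.append(s['wrist_force']);T.append(s['wrist_torque']);P.append(s['tcp_pos'])
print(s['time'],'F',np.mean(F,0).round(2),np.std(F,0).round(2),'T',np.mean(T,0).round(3),'p',np.mean(P,0).round(5),s['eef_rot'].round(4),s['gripper_width'])
E
python3 f.py
```

```text
10.775 F [-1.67 -0.31  1.65] [0.33 0.57 0.65] T [-0.047  0.153  0.   ] p [0.51246 0.22903 0.14399] [ 0.9999  0.0104  0.     -0.    ] 0.04278279010768172
```

Light contact: Fx −1.7 N and Fz about +2.3 N over the baseline, which means it's touching the +x face of the vee. I'll nudge toward −x.

drive_tool --rows '[[[-0.3,0,0],[0,0,0]],[[-0.6,0,0],[0,0,0]],[[-0.6,0,0],[0,0,0]]]'

```text
time: 11.15
tcp_pos: [0.5117, 0.229, 0.1435]
eef_rot: [1.0, 0.01, -0.0, 0.0]
wrist_force: [0.1, 0.4, -0.6]
gripper_width: 0.0429
```

```bash
python3 f.py
```

```text
11.45 F [-0.06  0.19 -0.34] [0.52 0.51 0.59] T [0.018 0.029 0.023] p [0.51175 0.22897 0.14359] [ 9.999e-01  1.040e-02 -2.000e-04  0.000e+00] 0.04309352557827848
```

drive_tool --rows '[[[-0.3,0,0],[0,0,0]],[[-0.6,0,0],[0,0,0]],[[-0.6,0,0],[0,0,0]]]'

```text
time: 11.82
tcp_pos: [0.5112, 0.229, 0.1438]
eef_rot: [1.0, 0.01, -0.0, 0.0]
wrist_force: [0.4, 0.4, -1.3]
gripper_width: 0.0433
```

```bash
python3 f.py
```

```text
12.125 F [ 0.01 -0.37 -0.89] [0.65 0.32 0.57] T [-0.012  0.033  0.004] p [0.51125 0.22899 0.14382] [0.9999 0.0104 0.     0.    ] 0.043586450292037435
```

drive_tool --rows '[[[0,0,-0.3],[0,0,0]],[[0,0,-0.6],[0,0,0]],[[0,0,-0.6],[0,0,0]]]'

```text
time: 12.5
tcp_pos: [0.5114, 0.229, 0.1433]
eef_rot: [1.0, 0.01, 0.0, -0.0]
wrist_force: [0.5, 0.3, -1.1]
gripper_width: 0.0433
```

```bash
python3 f.py
```

```text
12.8 F [ 0.32  0.38 -0.78] [0.25 0.44 0.31] T [ 0.    -0.094 -0.003] p [0.51137 0.22902 0.14332] [ 9.999e-01  1.040e-02  2.000e-04 -0.000e+00] 0.04310901069974195
```

drive_tool --rows '[[[0,0,-0.3],[0,0,0]],[[0,0,-0.5],[0,0,0]],[[0,0,-0.5],[0,0,0]]]'

```text
time: 13.18
tcp_pos: [0.5114, 0.2291, 0.143]
eef_rot: [1.0, 0.01, 0.0, -0.0]
wrist_force: [-0.3, -0.4, 1.1]
gripper_width: 0.043
```

```bash
python3 f.py
```

```text
13.475 F [ 0.05 -0.4   2.12] [0.36 0.55 0.89] T [-0.05  -0.069 -0.005] p [0.51141 0.22903 0.143  ] [ 9.999e-01  1.040e-02  2.000e-04 -1.000e-04] 0.042924517935430694
```

It's now seated on both faces of the vee (Fx≈0, Fz about +2.8 N). I'll ease up by 0.3 mm so the contact is very light, then check with the camera.

drive_tool --rows '[[[0,0,0.2],[0,0,0]],[[0,0,0.3],[0,0,0]],[[0,0,0.3],[0,0,0]]]'

```text
time: 13.85
tcp_pos: [0.5114, 0.229, 0.143]
eef_rot: [1.0, 0.01, 0.0, -0.0]
wrist_force: [1.7, 0.1, 0.7]
gripper_width: 0.043
```

```bash
python3 f.py
python3 - <<'E'
from h import *
snap('wrist','w5'); snap('side','s5'); crop('w5',200,70,250,190,3.1,'w5c')
u,v=proj(cal('s5'),[.535,.23,.09]).astype(int); crop('s5',u-45,v-40,90,80,7,'s5c')
E
```

```text
14.15 F [1.38 0.59 1.07] [0.7  0.44 0.47] T [ 0.005 -0.31   0.026] p [0.51139 0.22904 0.14305] [ 9.999e-01  1.040e-02  2.000e-04 -1.000e-04] 0.04279119913642625
```

View pics/w5c.png

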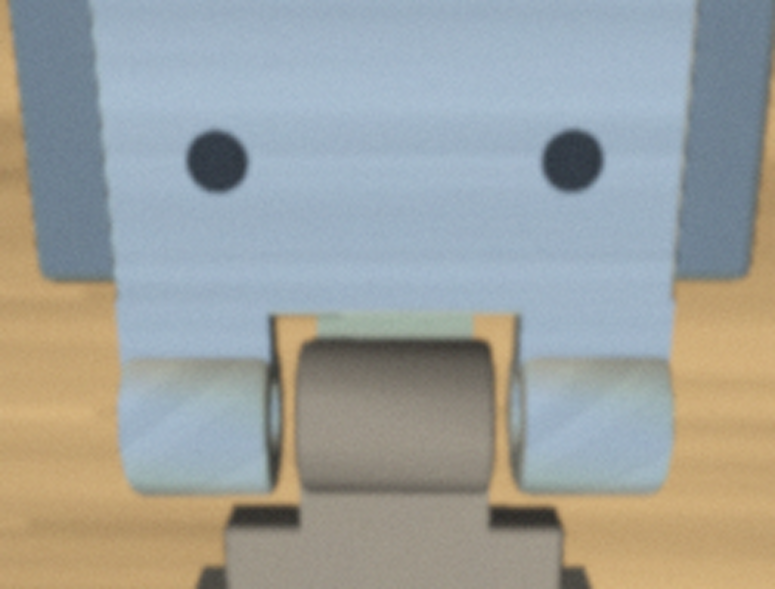

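View pics/s5c.png

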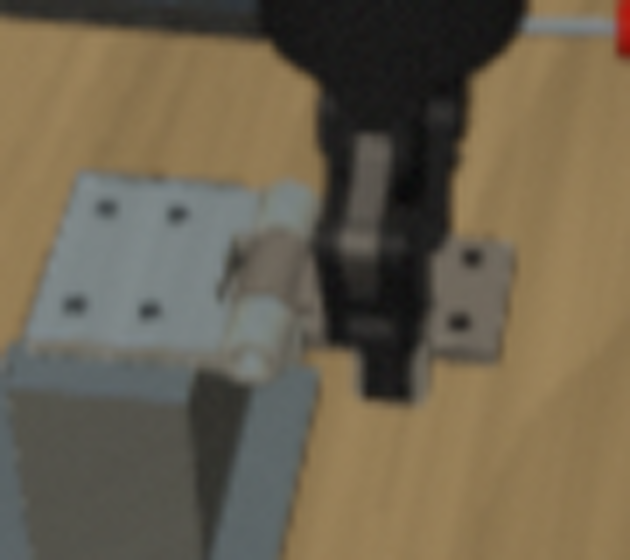

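The wrist view shows the leaf knuckle at 297–491 (centre 394) between the jamb knuckles at 119–673 (centre 396), so y is within 0.3 mm. The side view shows the three knuckles in line and the leaf level. Fx is now about +1.4 N, so I'll ease +x and up slightly.

drive_tool --rows '[[[0.1,0,0.2],[0,0,0]],[[0.2,-0.2,0.3],[0,0,0]],[[0.2,-0.2,0.3],[0,0,0]],[[0.2,-0.2,0.3],[0,0,0]]]'

```text
time: 14.75
tcp_pos: [0.5114, 0.2288, 0.1432]
eef_rot: [1.0, 0.01, -0.0, -0.0]
wrist_force: [1.4, 0.4, -0.3]
gripper_width: 0.043
```

```bash
python3 f.py
python3 - <<'E'
from h import *
c=cal('w5'); P=lambda x,y:(200+(x+.5)/3.1-.5,70+(y+.5)/3.1-.5)
f=lambda v,lo,z:brentq(lambda x:sil(c,x,.23,z,lo)-P(0,v)[1],.5,.6)
for zl in(.09,.0892): print('jamb',f(493,True,.09),'leaf sil',f(340,False,zl),'neck',onz(c,*P(395,490),zl+.004)[0]+.00917,'edge',onz(c,*P(395,528),zl+.004)[0]+.012)
E
```

```text
15.05 F [ 1.68  0.76 -0.08] [0.41 0.21 0.51] T [ 0.164 -0.272  0.049] p [0.51136 0.22882 0.14326] [ 9.999e-01  1.040e-02 -1.000e-04  0.000e+00] 0.04297049152414886
jamb 0.5512992434062323 leaf sil 0.5504267883792576 neck 0.5517282568335735 edge 0.5493288708596545
jamb 0.5512992434062323 leaf sil 0.5502031222860188 neck 0.5513737342145072 edge 0.5489390015899024
```

drive_tool --rows '[[[0.2,0,0],[0,0,0]],[[0.4,0,0],[0,0,0]],[[0.4,0,0],[0,0,0]],[[0.4,0,0],[0,0,0]]]'

```text
time: 15.55
tcp_pos: [0.5115, 0.2287, 0.1432]
eef_rot: [1.0, 0.01, -0.0, 0.0]
wrist_force: [-2.1, 0.0, 1.5]
gripper_width: 0.0429
```

```bash
python3 f.py
```

```text
15.85 F [-1.48  0.16  1.48] [0.38 0.34 0.41] T [-0.009  0.23   0.01 ] p [0.51152 0.22871 0.14313] [ 9.999e-01  1.040e-02 -5.000e-04  1.000e-04] 0.04312441474512208
```

drive_tool --rows '[[[-0.1,0,0.1],[0,0,0]],[[-0.2,0,0.2],[0,0,0]],[[-0.2,0,0.2],[0,0,0]],[[-0.2,0,0.2],[0,0,0]]]'

```text
time: 16.35
tcp_pos: [0.5115, 0.2287, 0.1433]
eef_rot: [1.0, 0.01, -0.0, 0.0]
wrist_force: [-1.1, -0.0, -0.9]
gripper_width: 0.0433
```

```bash
python3 f.py
```

```text
16.65 F [-1.58 -0.02 -0.46] [0.32 0.23 0.49] T [-0.018  0.235 -0.015] p [0.51158 0.22876 0.1434 ] [ 0.9999  0.0104  0.     -0.    ] 0.043202637494923736
```

```bash
python3 -c "
from h import *
print(job.job_done()); s=read_state(); print(s['time'],s['wrist_force'],s['gripper_width'])"
```

```text
the job is handed in; nothing more can be done
None
the job is handed in; nothing more can be done
```

I lifted the leaf out of the middle-sized mould and lowered its knuckle into the gap at the jamb. I handed the job in at about 16.7 s, with the gripper still holding it.

- **Alignment:** I found the centre by lightly touching both faces of the vee, and the final pose is about 0.15 mm to +x of it. The wrist camera put the leaf within about 0.3 mm of the gap's centre along the hole axis. It did not show any slip or tilt of the leaf in the gripper.
- **Contact:** the last readings were steady, at about 1.6 N sideways and almost nothing vertically. That means a light touch on the vee's +x face, which I left as it was.
- **Disagreements:** contact with the vee came about 0.8 mm lower than I expected from the grasp height, so I trusted the vee. The camera's estimates of the knuckle's position towards the block differed from each other by 1–2 mm, averaging about 1 mm short of the jamb's axis, so I used the touch result there too.
- **Bystanders:** in the two side views I looked at, the pin tray and driver looked untouched. I made no final check of all four, but nothing was moved near them.

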